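Lever open the recorder's snap-down lid

ROBOT

A 6-joint arm with a two-finger parallel gripper is mounted at the origin on the work surface. World frame = base frame: x ahead of the robot, y to its left, z up, the work surface at z = 0. Lengths are in m, angles in rad, forces in N, time in s.
With the tool pointing down it reaches from about 0.35 to 0.8 m from the base axis. Payload 7.3 kg.
Tool frame: the origin (TCP) lies between the finger pads; the fingertips stand 25 mm ahead of it and the grasp point (between the pads) lies 6 mm ahead of it (r.tip_extent is the distance from the TCP to the fingertips, in m); z points along the fingers, y is the line along which they close (so a half turn about z gives the same grasp; the last joint's range is limited). The gripper opens to 85 mm and grips with 20 to 120 N. Pads are 22 mm wide; open, the fingers measure 114 mm over their backs; the gripper's body (76 mm by 85 mm) begins 54 mm behind the grasp point. The pads swing forward as they close: fully open they stand 13 mm farther back than shut.
Start: joints at [-1.456, 0.342, 1.524, -0, 1.275, -0.146], TCP at [0.135, -0.507, 0.256] pointing down, gripper open.
Joint ranges: [-2.53, 2.53], [-0.77, 2.02], [0.04, 2.7], [-1, 4.14], [0.28, 2.66], [-3.11, 3.11]. Speed limits (rad/s): [2.57, 2.57, 3.14, 3.14, 3.14, 3.14].

INTERFACE

Orientations are given as a unit quaternion [x, y, z, w].
In Python, from workcell import r, command_gripper, optics gives the robot as it stands. The module is installed in compiled form; this text tells all that it offers. Calls block until the motion is done:
- r.reach(position, orientation): joint-space move of the TCP to a pose.
- r.move_straight(position, orientation=None, speed=0.15, max_force=None): straight line of the TCP; orientation=None keeps the orientation; speed is the mean speed in m/s. With max_force (N) it stops when the force on the tool has changed by that much, and returns True; else False.
- r.movej(angles): joint-space move.
- command_gripper(opening, force=None): finger opening in m; force is the grip in N (None keeps the last); returns when the fingers have stopped.
- r.hold(seconds).
- r.solve_ik(position, orientation): joint angles nearest the present ones, or None.
- r.read_state(): the state.
- optics.get_image(name): name is "scene" or "top"; returns (picture, depth): 384x512x3 uint8, red, green, blue; 384x512 float32, m along the optical axis (not along the pixel's ray), 0 where there is no reading.
- optics.camera_model(name): a dict with "K" (3x3 intrinsics, pixels), "R" (3x3) and "t" (3): a world point X has camera coordinates R X + t. Camera axes: x right, y down, z forward; pixel columns grow to the right and rows downward; lengths in m; the calibration is good to about 2 mm. A picture is of the moment at which its call begins. camera_model takes no time and is no camera call.
A pose or a line that the arm cannot do raises r.PlanningError and nothing moves.
- r.finish_job(): hands the job in; it is judged then, once.
The state is a dict: "time_s": time; "joint_positions": joint angles; "dq": joint speeds; "tau": joint torques, N m; "eef_pos": TCP position; "eef_rot": TCP orientation; "contact_force": force on the tool from outside, world axes, zero at the start; "torque": the same for the moment, N m; "grip_width": finger opening in m; "grip_force": force on a finger pad.
Only numpy, scipy, OpenCV 4.12 (cv2) and the standard library are available. Lean on these libraries where they do the work, as an engineer would, in place of code of your own. Each camera call takes 0.05 s, during which the arm holds its last target. There are 200 camera calls.

TASK

Take the orange-handled opening tool from the repair mat and, with its blade in the notch at the front, lever the grey recorder's snapped-down lid loose; do not pull or push at the lid with the gripper before it has come loose. Raise the lid on the tool and swing it over backwards until it rests fully open on its stop, then lay the tool down flat on the repair mat again. Leave the other things on the bench where they are.

Things in the scene. Friction and masses are not known exactly. Their poses are not given: they have to be found in the camera images.
- recorder: Grey instrument enclosure, 150 (x) x 200 (y) x 86 mm without its lid, screwed on a fixed plywood board (185 x 250 mm, 12 to 20 mm thick); origin at the centre of its underside on the board, x points from its front (the notch side, 75 mm before the origin) to its hinge side, z up. Hollow, walls 4 mm, a circuit board inside up to 35 mm high. Its light-grey lid covers it flush all round.
- notch (a point): Mouth of the pry notch, in the middle of the recorder's front face, 84 mm above its underside: a dark slot just under the lid, 26 mm wide, 4 mm high (this point at mid height), 16 mm deep to a solid back wall; its roof is the underside of the lid. Axes as the recorder's: x points into the notch. Its floor's front edge is the fulcrum. A yellow line below and a yellow bar on the lid's top mark it.
- lid_hinge (a point): Middle of the lid's hinge axis, along the recorder's y, at its rear edge, 75 mm behind its origin and 86 mm above it, level with the lid's underside.
- lid_edge (a point): Middle of the lid's lower front edge, 150 mm from the hinge axis, level with it when shut; moves with the lid. The lid is a rigid plate 150 x 200 x 13 mm (16 mm in its middle), about 180 g, flat underneath but for two small snap tongues, 20 mm wide and 12 mm long, 12 mm behind its front edge and 60 mm to each side of the middle.
- lid (a joint): Lid angle, rad: 0 shut and snapped, 1.9 fully open on its stop, leaning back past upright. A hidden spring catch holds it: some 12 to 16 N up at the front edge, letting go once that edge has risen about 4 mm (0.03 rad). Then it swings freely: let go below 1.5 rad it falls back, to 0.05 rad ajar or shut; past 1.65 rad it falls open by itself.
- opener: Opening tool lying flat, about 60 g, 152 mm long: orange handle 90 x 14 x 16 mm with a black butt, then a flat steel blade 62 long, 12 wide, 2 mm thick, faces up and down, at mid height of the handle. Origin under the handle at the centre of mass, 30 mm behind the handle's front end; x points to the tip, z up. Two other tools lie beside it, some 80 mm apart, in any order.
- opener_grip (a point): Middle of the opener's handle section over its origin, 8 mm above its underside (11 mm above the bench as it lies on the mat); 14 mm wide across y, 16 mm high.
- opener_tip (a point): Middle of the opener's blade tip, 92 mm ahead of opener_grip along its x.
- opener_butt (a point): Butt end of the opener's handle, 60 mm behind opener_grip.
- repair_mat: Blue-green flat mat fixed on the bench, 260 x 260 mm, 3 mm thick; origin at the centre of its underside.
- screwdriver: Blue-handled screwdriver, 170 mm long, lying on the mat; leave alone.
- brush: Wide cleaning brush, 170 mm long, lying on the mat; leave alone.
- mug: White mug, 80 mm across and 95 mm high; leave alone.
- solvent: White plastic bottle with a blue cap, 60 mm across and 150 mm high; leave alone.
- reel: Solder reel standing on its flange, red, 60 mm across and 40 mm high; leave alone.
- multimeter: Yellow multimeter lying on its back, 150 x 78 x 36 mm; leave alone.
- parts_tray: Blue divided parts tray, 100 x 140 x 40 mm; leave alone.
Not all that is in view belongs to the job. There is more than one size of the opener; the one meant has the size given above.

How it is judged:
On the way, in this order (a step that is already met when the one before it is completed fails the run):
1. the blade tip is in the pry notch, at least 6 mm deep (x of opener_tip in the frame of notch between 0.006 and 0.02 m and y of opener_tip in the frame of notch between -0.013 and 0.013 m and z of opener_tip in the frame of notch between -0.005 and 0.005 m), for 0.1 s.
2. the lid has been levered loose and is carried by the tool, more than 0.08 rad open (value of joint lid above 0.08 rad and contact force between opener and lid above 0.1 N), for 0.05 s.
3. the lid has swung over past upright, more than 1.75 rad open (value of joint lid above 1.75 rad), for 0.2 s.
At the end, for the whole second after the job is handed in: The lid rests on its stop, more than 1.8 rad open and still; the opener lies at rest flat on the repair mat, tip and butt both within the mat's outline and less than 20 mm above the bench (value of joint lid above 1.8 rad and velocity of joint lid between -0.1 and 0.1 rad/s and linear speed of opener below 0.02 m/s and x of opener_tip in the frame of repair_mat between -0.13 and 0.13 m and y of opener_tip in the frame of repair_mat between -0.13 and 0.13 m and x of opener_butt in the frame of repair_mat between -0.13 and 0.13 m and y of opener_butt in the frame of repair_mat between -0.13 and 0.13 m and height (world z) of each of opener_tip, opener_butt below 0.02 m); the robot touches nothing.
It fails at once if the gripper or arm touches the lid (more than 1 N) before it has come loose (less than 0.04 rad open) (value of joint lid below 0.04 rad and contact force between any of the fingers, the arm and lid above 1 N).
It fails at once if another thing on the bench is shoved more than 30 mm from its place (distance of any of screwdriver, brush, mug, solvent, reel, multimeter, parts_tray from where it was at the start of the episode above 0.03 m).
It also fails if it takes over 64 s, if anything falls off the work surface, if the arm or the gripper's body presses on something with over 40 N, if the wrist force passes 120 N, or if a joint passes its speed limit or range.

## Working session

There is one attempt and no reset: what is moved stays moved. The work goes in short steps, each a Python script; the robot and the scene stay as the last script left them, time stands still between calls to the robot, and variables do not carry over. Pictures are saved under pics/ and viewed, at most 10 in all, crops included, and the job is handed in when it is done.

```bash
mkdir -p pics; cat > h.py <<'E'
import numpy as np, cv2
from workcell import r, command_gripper, optics
def shot(n):
    im,d=optics.get_image(n); return im,d,optics.camera_model(n)
def world(px,d,c):
    "pixels (N,2) + depth -> world points"
    px=np.atleast_2d(px).astype(float); z=np.array([d[int(v),int(u)] for u,v in px])
    ray=np.c_[px,np.ones(len(px))]@np.linalg.inv(c['K']).T
    return (ray*z[:,None]-c['t'])@c['R']
def plane(px,h,c):
    px=np.atleast_2d(px).astype(float)
    ray=np.c_[px,np.ones(len(px))]@np.linalg.inv(c['K']).T@c['R']; o=-c['R'].T@c['t']
    return o+ray*((h-o[2])/ray[:,2])[:,None]
def proj(X,c):
    p=(np.atleast_2d(X)@c['R'].T+c['t'])@c['K'].T; return p[:,:2]/p[:,2:]
E
python3 - <<'E'
from h import *
for n in("top","scene"):
    im,d,c=shot(n); cv2.imwrite(f'pics/{n}0.png',im[...,::-1]); np.savez(f'{n}0.npz',im=im,d=d,**c)
    print(n,c['K'].tolist(),(-c['R'].T@c['t']).round(3),c['R'].round(3).tolist())
E
```

```text
top [[416.33457488763236, 0.0, 254.20081691795923], [0.0, 416.33457488763236, 190.17052775594163], [0.0, 0.0, 1.0]] [ 0.27  -0.032  1.28 ] [[-0.021, -1.0, 0.001], [-0.98, 0.021, -0.199], [0.199, -0.005, -0.98]]
scene [[363.4345975511795, 0.0, 252.17443418626388], [0.0, 363.4345975511795, 191.93915294979325], [0.0, 0.0, 1.0]] [1.083 0.225 0.973] [[-0.37, 0.929, -0.003], [0.754, 0.298, -0.586], [-0.544, -0.219, -0.81]]
```

View pics/top0.png

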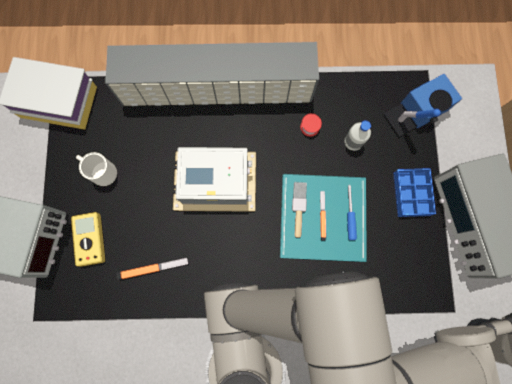

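View pics/scene0.png

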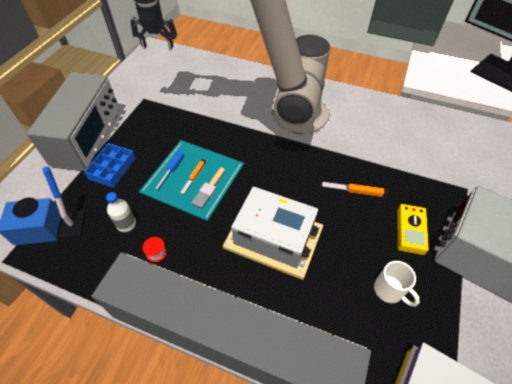

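The top view shows two orange-handled tools: one on the mat at about (323,215), and a longer one on the bench at about (155,268). The recorder is at (213,178), with its yellow bar at (212,192) on the robot side. I'll measure both tools and look at an enlarged crop.

```bash
python3 - <<'E'
from h import *
T=np.load('top0.npz'); im,d=T['im'],T['d']; c=T
hsv=cv2.cvtColor(im,cv2.COLOR_RGB2HSV)
def blobs(lo,hi,h,name,amin=8):
    m=cv2.inRange(hsv,lo,hi); n,l,s,ce=cv2.connectedComponentsWithStats(m)
    for i in range(1,n):
        if s[i,4]<amin: continue
        ys,xs=np.where(l==i)
        if ys.mean()>290 or ys.mean()<60: continue
        rc=cv2.minAreaRect(plane(np.c_[xs,ys],h,c)[:,:2].astype(np.float32)*1000)
        print(name,s[i],ce[i].round(1),np.round(rc[0]),np.round(rc[1]),round(rc[2],1),'z',np.median(d[ys,xs]).round(3), world(ce[i],d,c).round(3))
blobs((8,190,150),(16,255,255),.015,'orange')
blobs((22,120,120),(34,255,255),.12,'yellow')
blobs((85,120,60),(95,255,255),.003,'mat',200)
a=cv2.resize(im[165:275,275:375],None,fx=4,fy=4,interpolation=cv2.INTER_CUBIC)
b=cv2.resize(im[135:285,110:265],None,fx=2.9,fy=2.9,interpolation=cv2.INTER_CUBIC)[:440]
b=np.pad(b,((0,440-b.shape[0]),(0,0),(0,0)));cv2.imwrite('pics/crop.png',np.hstack([a,b[:,:400]])[...,::-1])
# recorder: heights from depth
ys,xs=np.mgrid[0:384,0:512]; P=world(np.c_[xs.ravel(),ys.ravel()],d,c)
ok=(abs(P[:,2]-.118)<.012)&(xs.ravel()>165)&(xs.ravel()<265)&(ys.ravel()>130)&(ys.ravel()<220)
print('lidtop',cv2.minAreaRect((P[ok,:2]*1000).astype(np.float32)),np.percentile(P[ok,2],[5,25,50,75,95]).round(4))
for q in [(190,208),(178,165),(252,180),(250,205)]: print(q,world(q,d,c).round(4))
E
```

```text
yellow [ 18  83  78  46 388] [ 73.8 111.6] [742. 521.] [121. 238.] 24.6 z 1.333 [[0.762 0.498 0.102]]
yellow [ 71 212  34  54 714] [ 88.3 241.9] [379. 428.] [143.  81.] 9.0 z 1.241 [[0.376 0.456 0.042]]
lidtop ((562.253173828125, 83.80105590820312), (200.71556091308594, 155.75071716308594), 88.06937408447266) [0.1123 0.1151 0.117  0.1187 0.1211]
(190, 208) [[0.4756 0.16   0.0157]]
(178, 165) [[0.5851 0.1802 0.1181]]
(252, 180) [[ 0.5602 -0.0322  0.0134]]
(250, 205) [[ 0.4809 -0.0244  0.016 ]]
```

View pics/crop.png

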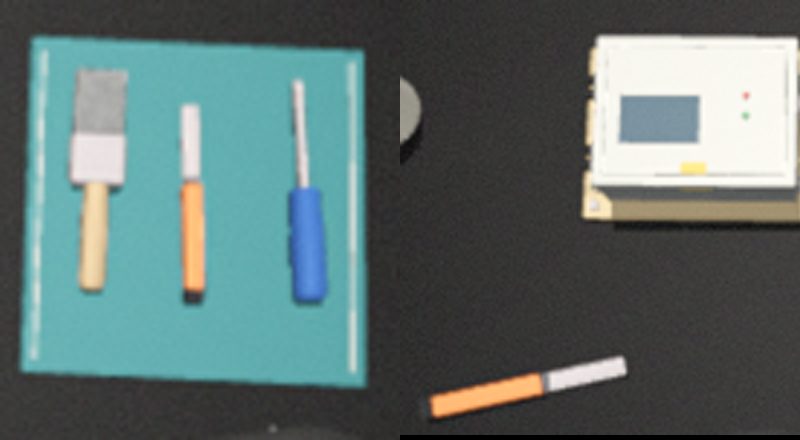

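The crop confirms it. On the mat, left to right, are the brush, an orange opener (about 152 mm, handle at 323,222), and the screwdriver. The other orange tool, on the bench at (155,268), is longer and off the mat, so it's a decoy. Next I'll get exact poses from corrected masks.

```bash
python3 - <<'E'
from h import *
print(r.tip_extent, r.read_state()['contact_force'], np.round(r.read_state()['eef_rot'],3))
for n in('top','scene'):
    c=np.load(n+'0.npz'); im,d=c['im'],c['d']; hsv=cv2.cvtColor(im,cv2.COLOR_RGB2HSV)
    def blobs(lo,hi,h,name,amin=8):
        m=cv2.inRange(hsv,lo,hi); k,l,s,ce=cv2.connectedComponentsWithStats(m)
        for i in range(1,k):
            ys,xs=np.where(l==i); w=plane(ce[i],h,c)[0]
            if s[i,4]<amin or not(.2<w[0]<.75 and -.4<w[1]<.5): continue
            cn=cv2.findContours((l==i).astype('u1'),0,1)[0][0][:,0]
            rc=cv2.minAreaRect(plane(cn,h,c)[:,:2].astype(np.float32)*1000)
            print(n,name,s[i,4],ce[i].round(1),'centre',np.round(rc[0],1),np.round(rc[1],1),round(rc[2],1))
    blobs((4,110,140),(17,255,255),.015,'orange')
    blobs((20,90,120),(34,255,255),.12,'yellow',4)
    blobs((80,80,60),(98,255,255),.003,'mat',1000)
    blobs((0,0,200),(179,40,255),.117,'white@lid',800)
    blobs((0,0,150),(179,60,255),.011,'steel@11',30)
E
```

```text
0.025 [ 0.00688845  0.88653202 -0.35190245] [ 0.992  0.13   0.    -0.001]
top orange 114 [322.6 224.1] centre [ 417.9 -244.5] [12.7 79.7] 89.5
top orange 8 [ 87.2 257.6] centre [331.1 467. ] [8.8 6.1] 46.3
top orange 291 [139.4 270.8] centre [289.6 308.9] [ 22.2 113.4] 11.2
top yellow 24 [210.5 193. ] centre [500.5  86.4] [20.   5.8] 88.8
top yellow 1063 [ 88.4 241.8] centre [379.2 428.2] [142.7  81.3] 9.0
top mat 5671 [324.7 219.1] centre [ 442.  -250.5] [264.  264.5] 86.3
top white@lid 3084 [213.1 172.5] centre [560.5  84.8] [200.6 147.9] 88.8
top steel@11 252 [359.1 133.2] centre [ 708.3 -379.4] [62.8 57.3] 52.7
top steel@11 3720 [213.1 173. ] centre [584.3  84.5] [245.2 172.2] 88.0
top steel@11 888 [ 96.5 168.1] centre [611.6 461.1] [143.1  87.5] 47.3
top steel@11 131 [362.6 219.7] centre [ 433.  -368.7] [  3.1 235.2] 85.8
top steel@11 400 [299.2 196.4] centre [ 507.1 -176.9] [43.4 89.4] 87.4
top steel@11 73 [349.7 197.6] centre [ 497.4 -334. ] [ 8.3 82. ] 89.7
top steel@11 49 [284.6 202.1] centre [ 493.9 -131.4] [ 3.1 91.2] 87.9
top steel@11 98 [322.1 200.3] centre [ 489.7 -247.
[... 800 characters left out ...]
.4 178.8] centre [ 447.3 -249.1] [264.4 265.3] 86.2
scene white@lid 2820 [273.5 219.6] centre [567.4  85.4] [198.5 149.2] 88.4
scene steel@11 51 [162.5 178.9] centre [ 498.2 -334.5] [83.   8.4] 0.7
scene steel@11 65 [185.9 186.2] centre [ 496.8 -247. ] [14.3 58.7] 88.3
scene steel@11 273 [203.5 193.5] centre [ 498.4 -179.1] [ 43.7 100. ] 86.2
scene steel@11 111 [334.2 185.3] centre [313.4 206.9] [19. 79.] 11.2
scene steel@11 3044 [273.9 219.7] centre [504.8  67.9] [225.7 173.9] 88.3
scene steel@11 211 [414.5 236.8] centre [412.6 478.7] [41.3 49.8] 8.2
scene steel@11 32 [301.8 262.9] centre [618.2 189.8] [20.9 12.5] 0.7
scene steel@11 1285 [396.7 282.9] centre [575.1 447.7] [126.6 112.2] 14.7
```

```bash
cat >> h.py <<'E'
from scipy.spatial.transform import Rotation as Rot
H=0.019; YAW=np.deg2rad(-1.4)
def rot(yaw,pitch=0): return Rot.from_euler('z',yaw)*Rot.from_euler('y',-pitch)*Rot.from_euler('x',np.pi)
def tip_pose(T,pitch=0,yaw=YAW,L=.092):
    R=rot(yaw,pitch); return np.asarray(T)-R.apply([L,0,H]), R.as_quat()
def tip_now(L=.092):
    s=r.read_state(); return np.array(s['eef_pos'])+Rot.from_quat(s['eef_rot']).apply([L,0,H])
E
python3 - <<'E'
from h import *
n=np.array([.489,.087,.100]); hg=n+[.150,-.0037,.002]
for p,th in [(n+[-.008,0,-.08],0),(n+[.013,0,0],0),(n+[.013,0,.006],.45),(hg+[-.05,0,.13],.45),(hg+[.024,0,.134],.45),(hg+[.024,0,.134],0)]:
    q=r.solve_ik(*tip_pose(p,th)); print(None if q is None else np.round(q,2))
y=np.deg2rad(-2.8); q=rot(y).as_quat(); g=np.array([.4315,-.2443])
command_gripper(.045)
r.reach([*g,.12],q); r.move_straight([*g,.030],speed=.1)
command_gripper(.0,100); s=r.read_state(); print(s['grip_width'],s['grip_force'],s['contact_force'],s['time_s'])
r.move_straight([*g,.15],speed=.15); r.reach(*tip_pose([.44,.087,.16]))
for k in('top','scene'):
    im,d,c=shot(k); np.savez(k+'1.npz',im=im,d=d,**c); cv2.imwrite(f'pics/{k}1.png',im[...,::-1])
s=r.read_state(); print(s['grip_width'],s['time_s'])
a=cv2.imread('pics/scene1.png'); a=cv2.resize(a[100:280,130:350],None,fx=3.3,fy=3.3,interpolation=2); cv2.imwrite('pics/g1.png',a)
for k in('top','scene'): print(k,proj([.44,.087,.16],np.load(k+'1.npz')))
E
```

```text
[ 0.03  0.47  2.11 -0.    0.56  1.63]
[ 0.03  0.34  1.99 -0.    0.82  1.63]
None
[ 0.03  0.17  2.   -0.05  0.52  1.67]
[ 0.03  0.29  1.82 -0.04  0.58  1.65]
[ 0.02  0.44  1.38 -0.    1.33  1.61]
0.01106717493345583 98.61673951148987 [-1.57416884  0.09735293  6.63976998] 3.575
0.010884310479503355 5.925
top [[208.79767595 212.00867305]]
scene [[291.29240495 174.53422224]]
```

View pics/g1.png

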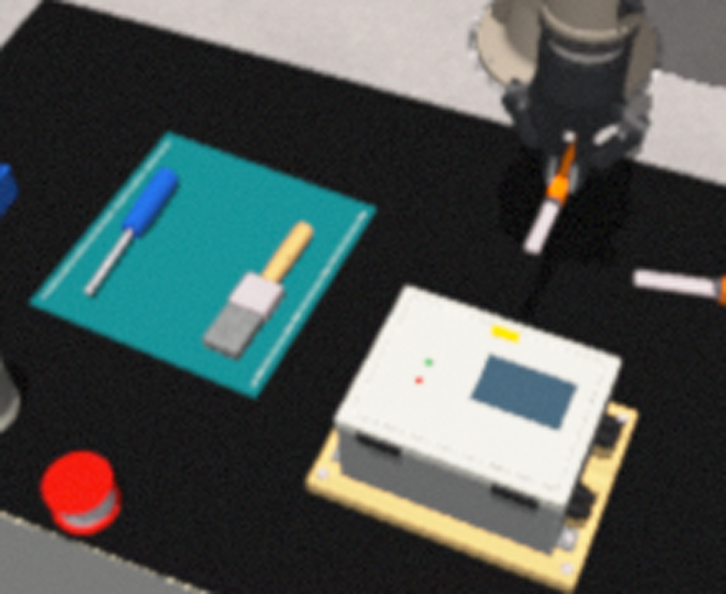

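The opener is held well: its tip in the crop is at (533,250), which is pixel (291.5,175.8), against a prediction of (291.3,174.5). The 26° levering pose has no IK solution because of the joint 5 limit, so I'll check how much pitch is feasible.

```bash
python3 - <<'E'
from h import *
F=np.array([.489,.087,.098])
def tip_at(th,D): return F+np.array([np.cos(th)*D-np.sin(th)*.001,0,np.sin(th)*D+np.cos(th)*.001])
def ik(T,th,al,L):  # tool pitch th, gripper leaning forward al relative to the tool
    Rt=rot(YAW,th); g=T-Rt.apply([L,0,0]); Rg=rot(YAW,th-al); return r.solve_ik(g-Rg.apply([0,0,H]),Rg.as_quat())
for L in(.092,.077):
  for al in(0,10,15,20,25):
    print(L,al,[(t,*( [None] if (q:=ik(tip_at(np.deg2rad(t),.0145),np.deg2rad(t),np.deg2rad(al),L)) is None else [round(q[4],2)])) for t in(0,5,10,15,20,25,28,31)])
E
```

```text
0.092 0 [(0, np.float64(0.82)), (5, np.float64(0.68)), (10, np.float64(0.54)), (15, np.float64(0.38)), (20, None), (25, None), (28, None), (31, None)]
0.092 10 [(0, np.float64(1.04)), (5, np.float64(0.91)), (10, np.float64(0.78)), (15, np.float64(0.64)), (20, np.float64(0.5)), (25, np.float64(0.35)), (28, None), (31, None)]
0.092 15 [(0, np.float64(1.14)), (5, np.float64(1.02)), (10, np.float64(0.89)), (15, np.float64(0.76)), (20, np.float64(0.63)), (25, np.float64(0.48)), (28, np.float64(0.39)), (31, np.float64(0.3))]
0.092 20 [(0, np.float64(1.24)), (5, np.float64(1.12)), (10, np.float64(1.0)), (15, np.float64(0.88)), (20, np.float64(0.75)), (25, np.float64(0.61)), (28, np.float64(0.52)), (31, np.float64(0.44))]
0.092 25 [(0, np.float64(1.34)), (5, np.float64(1.23)), (10, np.float64(1.11)), (15, np.float64(0.99)), (20, np.float64(0.86)), (25, np.float64(0.73)), (28, np.float64(0.65)), (31, np.float64(0.57))]
0.077 0 [(0, np.float64(0.83)), (5, np.float64(0.7)), (10, np.float64(0.56)), (15, np.float64(0.41)), (20, None), (25, None), (28, None), (31, None)]
0.077 10 [(0, np.float64(1.05)), (5, np.float64(0.93)), (10, np.float64(0.8)), (15, np.float64(0.67)), (20, np.float64(0.53)), (25, np.float64(0.38)), (28, np.float64(0.29)), (31, None)]
0.077 15 [(0, np.float64(1.16)), (5, np.float64(1.04)), (10, np.float64(0.92)), (15, np.float64(0.79)), (20, np.float64(0.66)), (25, np.float64(0.52)), (28, np.float64(0.43)), (31, np.float64(0.34))]
0.077 20 [(0, np.float64(1.26)), (5, np.float64(1.15)), (10, np.float64(1.03)), (15, np.float64(0.91)), (20, np.float64(0.78)), (25, np.float64(0.64)), (28, np.float64(0.56)), (31, np.float64(0.48))]
0.077 25 [(0, np.float64(1.36)), (5, np.float64(1.25)), (10, np.float64(1.14)), (15, np.float64(1.02)), (20, np.float64(0.89)), (25, np.float64(0.77)), (28, np.float64(0.69)), (31, np.float64(0.61))]
```

```bash
cat >> h.py <<'E'
H=.022; AL=np.deg2rad(18)
def tip_pose(T,pitch=0,yaw=YAW,L=.092):
    "TCP pose for the blade tip at T; tool pitched tip-up, gripper leaning AL forward of it"
    g=np.asarray(T)-rot(yaw,pitch).apply([L,0,0]); Rg=rot(yaw,pitch-AL); return g-Rg.apply([0,0,H]),Rg.as_quat()
def tip_now(L=.092):
    s=r.read_state(); Rg=Rot.from_quat(s['eef_rot'])
    return np.array(s['eef_pos'])+Rg.apply([0,0,H])+(Rg*Rot.from_euler('x',np.pi)*Rot.from_euler('y',-AL)).apply([L,0,0])
E
python3 - <<'E'
from h import *
y=np.deg2rad(-2.8); q=rot(y).as_quat(); g=np.array([.4315,-.2443])
r.reach([*g,.12],q); print(r.move_straight([*g,.0305],speed=.08,max_force=5), r.read_state()['eef_pos'])
command_gripper(.045); r.move_straight([*g,.07],speed=.1)
t=np.array([*g,.011])+rot(y).apply([.092,0,0])
p,q2=tip_pose(t,0,y); r.reach(p+[0,0,.05],q2); r.move_straight(p,speed=.08)
print(r.read_state()['contact_force'])
command_gripper(0,110); s=r.read_state(); print(s['grip_width'],s['contact_force'],s['eef_pos'],p,tip_now()-t)
r.move_straight(p+[0,0,.12],speed=.15); r.reach(*tip_pose([.44,.087,.16]))
for k in('top','scene'):
    im,d,c=shot(k); np.savez(k+'2.npz',im=im,d=d,**c); cv2.imwrite(f'pics/{k}2.png',im[...,::-1])
    print(k,proj([[.44,.087,.16],[.41,.0877,.16]],c))
s=r.read_state(); print(s['grip_width'],s['time_s'],s['contact_force'])
f=lambda k,s:cv2.resize(cv2.imread(f'pics/{k}2.png')[s],(400,400),interpolation=2)
cv2.imwrite('pics/g2.png',np.hstack([f('scene',np.s_[100:220,230:350]),f('top',np.s_[170:290,150:270])]))
E
```

```text
True [ 0.43104178 -0.24387979  0.03087974]
[ 0.17216066 -0.03913577  0.10787622]
0.0104060459937794 [1.52687843 0.73162826 5.45924852] [ 0.43873404 -0.24483922  0.03275059] [ 0.43829026 -0.2446321   0.03192324] [ 0.00046847 -0.00021892  0.00093038]
top [[208.79767595 212.00867305]
 [208.53512622 223.00886964]]
scene [[291.29240495 174.53422224]
 [294.73764733 167.08159193]]
0.01054155977421757 13.2833 [-0.57183962 -0.34487299 -0.64043931]
```

View pics/g2.png

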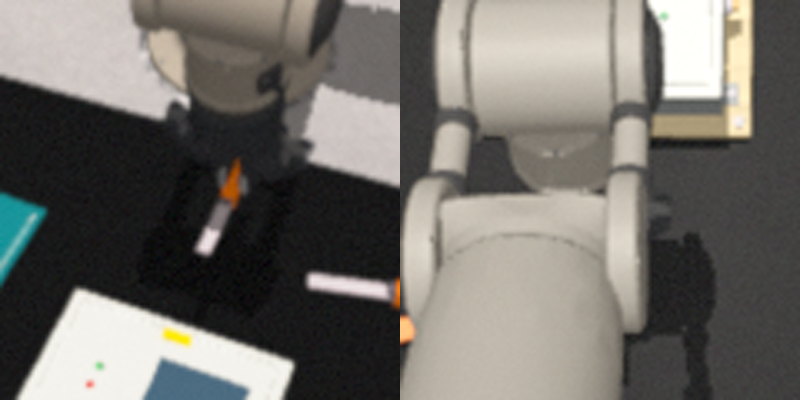

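In the scene crop the tip is at (204,252), pixel (291,176), which is where it should be; in the top view the arm hides it. Next I'll touch the recorder's front face and then the board with the blade tip to get exact notch coordinates.

```bash
python3 - <<'E'
from h import *
u=rot(YAW).apply([1,0,0])
S=lambda T,th=0,**k: r.move_straight(*tip_pose(T,th),**k)
b=np.array([.489,.087,0])
S(b-.04*u+[0,0,.16]); S(b-.04*u+[0,0,.072],speed=.12)
print(S(b-.012*u+[0,0,.072],speed=.05), 'approach')
print(S(b+.012*u+[0,0,.072],speed=.015,max_force=3.5)); f=tip_now(); print('front',f,r.read_state()['contact_force'])
q=f-.008*u
S(q,speed=.05); S([*q[:2],.032],speed=.08); r.hold(.2)
print(S([*q[:2],.002],speed=.01,max_force=2.5)); z=tip_now(); print('board',z,r.read_state()['contact_force'])
S([*q[:2],.05],speed=.08); print(r.read_state()['time_s'])
E
```

```text
False approach
True
front [0.48910332 0.08697195 0.07139953] [ 1.06978263  1.26854474 -0.24641675]
True
board [0.48105288 0.08716627 0.01672375] [0.41038426 0.34570112 3.06214885]
19.3667
```

```bash
python3 - <<'E'
from h import *
u=rot(YAW).apply([1,0,0])
S=lambda T,th=0,**k: r.move_straight(*tip_pose(T,th),**k)
N=np.array([.4891,.087,.0997])
a=N-.008*u; S(a,speed=.08); r.hold(.3)
e=np.mean([tip_now() for _ in range(5)],0)-a; print('offset',e)
a=a-[0,0,e[2]]; S(a,speed=.02); r.hold(.3); print('now',tip_now()-N)
hit=S(a+.026*u,speed=.015,max_force=5); r.hold(.2); t=tip_now(); s=r.read_state()
print(hit,'depth',(t-N)@u,'dz',t[2]-N[2],s['contact_force'],s['torque'],s['time_s'])
E
```

```text
offset [-1.75522266e-04 -1.15199438e-05 -3.42835513e-04]
now [-0.00799832  0.00019612  0.00036198]
True depth 0.016059868869430692 dz -0.00047551638952020303 [ 1.5673914  -0.23008508  1.57350816] [ 0.01680942 -0.48512267  0.00510639] 22.7833
```

The tip is in the notch: it reached the back wall at 16.06 mm. Now I'll lever.

```bash
cat >> h.py <<'E'
U=rot(YAW).apply([1,0,0]); Z=np.array([0,0,1.])
S=lambda T,th=0,**k: r.move_straight(*tip_pose(T,th),**k)
F=np.array([.4891,.087,.0977])
def lev(th,x=.0148): return F+(x/np.cos(th))*(np.cos(th)*U+np.sin(th)*Z)+.001*(np.cos(th)*Z-np.sin(th)*U)
E
python3 - <<'E'
from h import *
for d in (0,5,10,15,20,24,28,31):
    th=np.deg2rad(d); S(lev(th),th,speed=.03); s=r.read_state(); t=tip_now()-F
    print(d,'tip',(t@U*1000).round(1),(t[2]*1000).round(1),np.round(s['contact_force'],1),np.round(s['torque'],2),round(s['grip_width'],4))
im,d,c=shot('scene'); np.savez('scene3.npz',im=im,d=d,**c); cv2.imwrite('pics/g3.png',cv2.resize(im[150:290,210:350][...,::-1],None,fx=4,fy=4,interpolation=2))
print(r.read_state()['time_s'])
hs=cv2.cvtColor(im,cv2.COLOR_RGB2HSV); m=cv2.inRange(hs,(20,90,120),(34,255,255)); m0=cv2.inRange(cv2.cvtColor(np.load('scene0.npz')['im'],cv2.COLOR_RGB2HSV),(20,90,120),(34,255,255))
for q in(m0,m): q=q[185:215,265:300]; ys,xs=np.where(q>0); print('bar',xs.mean()+265,ys.mean()+185,len(xs))
E
```

```text
0 tip 15.2 1.3 [2.2 0.  2.6] [ 0.01 -0.61  0.04] 0.0107
5 tip 13.8 2.3 [-2.5 -0.1  3.2] [ 0.09  0.1  -0.01] 0.0105
10 tip 15.2 4.0 [ 2.2 -1.2  3.5] [-0.03 -0.53 -0.04] 0.0102
15 tip 15.0 5.2 [2.3 0.6 6.6] [-0.03 -0.32 -0.06] 0.0102
20 tip 14.6 6.6 [-1.3 -0.   7.6] [-0.    0.04 -0.03] 0.0103
24 tip 13.6 6.9 [-3.3  0.2  5.5] [0.02 0.01 0.01] 0.0107
28 tip 13.1 7.8 [-2.2 -0.   5. ] [0.08 0.14 0.04] 0.0106
31 tip 12.7 8.4 [-4.7  0.5  5.1] [-0.03  0.27 -0.02] 0.0109
25.4333
bar 282.62068965517244 200.58620689655172 29
bar 282.8666666666667 199.93333333333334 30
```

View pics/g3.png

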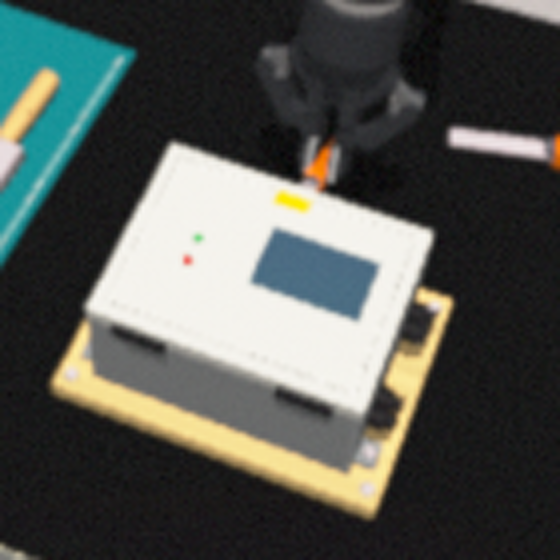

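The bar moved from (282.6,200.6) to (282.9,199.9), so the front edge is up about 2–3 mm. I'll lever a little further, then lift gently with a force limit.

```bash
python3 - <<'E'
from h import *
def rep(k):
    s=r.read_state(); t=tip_now()-F; print(k,'tip',(t@U*1000).round(1),(t[2]*1000).round(1),np.round(s['contact_force'],1),np.round(s['torque'],2),s['joint_positions'][4])
r.hold(.2); rep('settled')
for d in(33,35):
    th=np.deg2rad(d)
    try: S(lev(th,.0155),th,speed=.03); rep(d); top=d
    except r.PlanningError as e: print(d,e); break
T=lev(np.deg2rad(top),.0155); print(S(T+.004*Z,np.deg2rad(top),speed=.02,max_force=8)); rep('lift')
im,d,c=shot('scene'); np.savez('scene4.npz',im=im,d=d,**c)
hs=cv2.cvtColor(im,cv2.COLOR_RGB2HSV); q=cv2.inRange(hs,(20,90,120),(34,255,255))[185:215,265:300]; ys,xs=np.where(q>0); print('bar',xs.mean()+265,ys.mean()+185,len(xs))
print(r.read_state()['time_s'],top)
E
```

```text
settled tip 12.8 8.4 [-4.9 -0.5  4.1] [-0.01  0.38  0.02] 0.40030311546617037
33 tip 13.5 9.6 [-6.5 -1.1  3.4] [0.01 0.47 0.03] 0.3419266607201946
35 the arm cannot follow that straight line within its joint ranges
False
lift tip 15.2 14.7 [-1.  -0.4 -2.3] [-0.01  0.28 -0.  ] 0.35250106223852035
bar 282.43333333333334 199.13333333333333 30
26.2833 33
```

```bash
python3 - <<'E'
from h import *
Hg=np.array([.4891,.087,.1017])+.150*U
P=[]
for ph in np.linspace(.14,1.74,17):
    th=np.deg2rad(33-25*min(1,ph/1.4)); P.append((ph,Hg+.135*(-np.cos(ph)*U+np.sin(ph)*Z),th))
print([r.solve_ik(*tip_pose(T,th)) is not None for _,T,th in P])
for i,(ph,T,th) in enumerate(P):
    if S(T,th,speed=.06 if i<4 else .09,max_force=15): print('force stop'); break
    s=r.read_state(); t=tip_now()-Hg; print(round(ph,2),(t*1000).round(1),np.round(s['contact_force'],1),np.round(s['torque'],2))
im,d,c=shot('scene'); np.savez('scene5.npz',im=im,d=d,**c); cv2.imwrite('pics/g5.png',im[...,::-1])
print(r.read_state()['time_s'])
E
```

```text
[True, True, True, True, True, True, True, True, True, True, True, True, True, True, True, True, True]
0.14 [-133.1    3.2   19.1] [ 0.  -0.2 -1.2] [0.02 0.19 0.02]
0.24 [-131.3    3.2   31.8] [-0.5  0.2 -0.6] [-0.03  0.12  0.  ]
0.34 [-127.5    3.1   44.6] [-0.1  0.7 -1.3] [-0.03  0.16 -0.03]
0.44 [-122.4    3.    57. ] [-0.5  0.2 -1.6] [0.01 0.13 0.02]
0.54 [-115.9    2.8   69. ] [-0.1  0.4 -0.6] [-0.    0.12 -0.02]
0.64 [-108.5    2.6   80.1] [ 0.2  0.4 -1.9] [-0.05  0.03 -0.04]
0.74 [-100.1    2.4   90.4] [-0.4 -0.7 -1.6] [0.04 0.05 0.  ]
0.84 [-90.5   2.2  99.9] [-0.2 -0.2 -0.8] [ 0.    0.08 -0.03]
0.94 [-80.    2.  108.5] [-0.8  0.6 -1. ] [ 0.02  0.02 -0.05]
1.04 [-68.7   1.7 115.8] [-0.3  0.2 -1.3] [0.39 0.01 0.34]
1.14 [-56.8   1.4 122.1] [-0.3  0.1 -0.9] [ 0.57 -0.02  0.06]
1.24 [-44.2   1.1 127.1] [-0.3  0.1 -1.1] [ 0.38 -0.07 -0.22]
1.34 [-31.3   0.8 130.9] [ 0.2  0.7 -0.4] [-0.02 -0.1  -0.  ]
1.44 [-18.1   0.5 133.4] [ 0.3  0.1 -0.1] [-0.02 -0.11 -0.02]
1.54 [-4.600e+00  1.000e-01  1.346e+02] [ 0.6  0.3 -1.5] [ 0.02 -0.07  0.02]
1.64 [  9.   -0.2 134.4] [ 0.  -0.8 -1.7] [ 0.04 -0.07  0.03]
1.74 [ 22.4  -0.6 132.7] [-1.  -0.1 -0.7] [ 0.02 -0.15  0.02]
32.0167
```

View pics/g5.png

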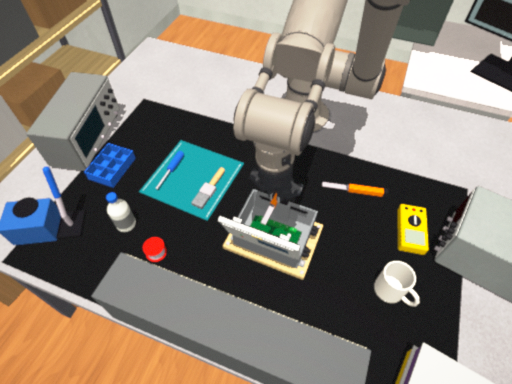

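The lid stands past upright at about (260,235), and the opener tip is inside its swing at (270,205). I'll nudge it a bit further, retract, and lay the tool down.

```bash
python3 - <<'E'
from h import *
Hg=np.array([.4891,.087,.1017])+.150*U
T=Hg+.135*(-np.cos(1.82)*U+np.sin(1.82)*Z); th=np.deg2rad(8)
print(S(T,th,speed=.06,max_force=12)); r.hold(.3)
T=T-.15*U; S(T,th,speed=.15)
y=np.deg2rad(-2.8); t=np.array([.4315,-.2443,.011])+rot(y).apply([.092,0,0])
im,d,c=shot('scene'); cv2.imwrite('pics/l.png',im[...,::-1])
p,q=tip_pose(t,0,y); r.reach(p+[0,0,.13],q); r.move_straight(p+[0,0,.012],speed=.12); r.hold(.2)
print(r.move_straight(p+[0,0,-.001],speed=.015,max_force=3),r.read_state()['eef_pos'],p)
command_gripper(.045); r.move_straight(p+[0,0,.12],speed=.12); r.reach([.25,-.40,.3],rot(y).as_quat())
for k in('top','scene'):
    im,d,c=shot(k); np.savez(k+'6.npz',im=im,d=d,**c); cv2.imwrite(f'pics/{k}6.png',im[...,::-1])
f=lambda k,s:cv2.resize(cv2.imread(f'pics/{k}6.png')[s],(400,400),interpolation=2)
cv2.imwrite('pics/g6.png',np.hstack([f('scene',np.s_[130:310,140:320]),f('top',np.s_[100:280,190:370])]))
print(r.read_state()['time_s'])
E
```

```text
False
True [ 0.43817065 -0.24456779  0.03278711] [ 0.43829026 -0.2446321   0.03192324]
39.95
```

View pics/g6.png

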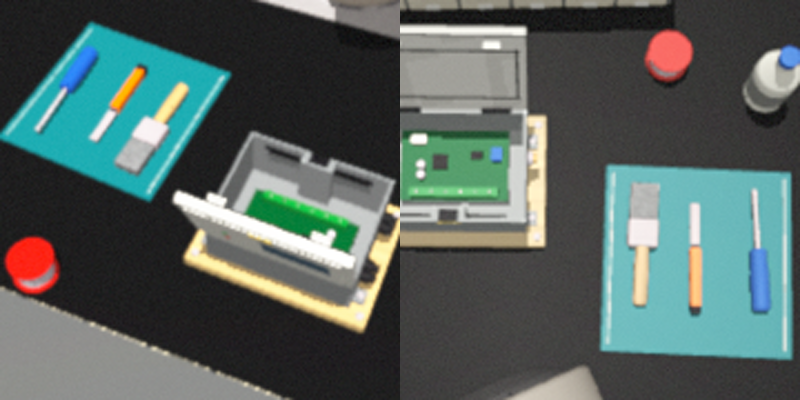

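Both views show the lid leaning back on its stop and the opener flat on the mat (top crop 695,255), with its neighbours unmoved. I'm handing in the job.

```bash
python3 -c "
from h import *
r.hold(.3); print(r.finish_job())"
```

```text
the job is handed in; nothing more can be done
None
```

I handed the job in at about 40 s of the 64 s limit: the opener levered the lid loose and swung it back, the last pictures show it leaning open on its stop, and the opener is flat on the mat again with the other things near it unmoved; no verdict was returned.

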